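Close up the waiter's station

ROBOT

A 6-joint arm with a two-finger parallel gripper is mounted at the origin on a cart in front of the work surface, level with it; the furniture and walls round the work are solid. World frame = base frame: x ahead of the robot, y to its left, z up, the work surface at z = 0. Lengths are in m, angles in rad, forces in N, time in s.
With the tool pointing down it reaches from about 0.425 to 0.95 m from the base axis. Payload 3.5 kg.
Tool frame: the origin (TCP) lies on the centre line of the jaws, within the pads' length; the fingertips stand 19 mm ahead of it and the grasp point (between the pads) is the TCP; z points along the fingers, y is the line along which they close (so a half turn about z gives the same grasp; the last joint's range is limited). The gripper opens to 85 mm and grips with 20 to 120 N. Pads are 22 mm wide; open, the fingers measure 114 mm over their backs; the gripper's body (76 mm by 85 mm) begins 54 mm behind the grasp point. The pads swing forward as they close: fully open they stand 13 mm farther back than shut.
Start: joints at [1.058, 0.286, 1.577, -0, 1.279, -0.15], TCP at [0.24, 0.631, 0.214] pointing down, gripper open.
Joint ranges: [-2.77, 2.77], [-0.9, 2.22], [0.21, 2.48], [-1.53, 4.67], [0.24, 2.81], [-2.84, 2.84]. Speed limits (rad/s): [2.79, 2.79, 3.14, 3.14, 3.14, 3.14].

INTERFACE

Orientations are given as a unit quaternion [x, y, z, w].
In Python, from plant import status, cams, ctrl gives the robot as it stands.
- The arm moves only by the shell command python3 -m inch 'ROWS' [FORCE]. ROWS is JSON, a list of rows, each a list of 3 entries, a list of its own where there are three numbers: the opening, from -1 (shut) to 1 (fully open), then the shift along the tool's x, y, z in cm, then the turn about the tool's z in rad. In form: [[jaw, [dx, dy, dz], twist], ...]. A call has 1 to 20 rows; each row is the pose to reach, as a shift and turn from the pose commanded when the call began, along the tool's axes at that moment; what a row does not reach only later rows make up. A row lasts 1/10 s, in which the tool goes at most 50 mm and 8.59 degrees, less where a joint would pass 70% of its speed; a pose out of reach is approached as far as the arm can. A call with a gripper value outside its range is refused whole. The fingers move at their own pace and stop on an object; FORCE is the grip in N (left out, the last holds). Time passes only in rows, so rows that repeat a pose let the fingers close. It gives the time, the measured TCP pose, the force and the opening at its end, in the units of the state.
- status.get_state(): the state, without advancing time (a new reading comes with each control period).
- cams.read_camera(name): name is "scene" or "side" or "wrist"; returns the picture (400x640x3 uint8, blue, green, red); there is no depth.
- cams.calibration(name): a dict with "camera_matrix" (3x3 intrinsics, pixels), "k1" (the pictures are not rectified: a ray, as slopes to the right and down, at radius r is drawn at 1 + k1 r^2 times it, then the intrinsics apply), "cam_to_world" (4x4, takes a point from camera to world coordinates); the wrist camera has in their place "mount" (4x4, takes a point from camera to tool coordinates, whose origin is the TCP and whose axes are the flange's). Camera axes: x right, y down, z forward; pixel columns grow to the right and rows downward; lengths in m; the calibration is good to about 2 mm. A picture is of the moment at which its call begins: read the wrist's pose just before it. calibration takes no time and is no camera call.
- ctrl.sign_off(): hands the job in, once; it reports no verdict.
The state is a dict: "time": time; "qpos": joint angles; "dq": joint speeds; "joint_efforts": joint torques, N m; "eef_pos": TCP position; "tcp_rot": TCP orientation; "contact_force": force on the tool from outside, world axes, zero at the start; "wrist_torque": the same for the moment, N m; "opening": opening from 0.0 (shut) to 1.0 (fully open).
Only numpy, scipy, OpenCV 4.12 (cv2) and the standard library are available. Lean on these libraries where they do the work, as an engineer would, in place of code of your own. Each camera call takes 0.05 s, during which the arm holds its last target. There are 200 camera calls.

TASK

Close up the waiter's station for the night using only your fingertips: push both open drawers of the wooden wine-tool box fully home, and swing the lid of the round salt cellar back so that it covers the cellar. Do not grip, lift or tip the cellar or shove it away from its place, and leave the glass, bottles and jigger standing where they are.

Things in the scene. Friction and masses are not known exactly. Their poses are not given: they have to be found in the camera images.
- tool_box: low wooden box with two drawers side by side, screwed down; body 140 mm deep (x) x 260 mm wide (y) x 85 mm high. Origin: centre of its underside; its -x side carries the drawers (turned toward the robot), +y is its left seen from the robot. The drawers open along its -x axis. An order pad (12 mm thick) lies on its top.
- left_drawer (a joint): how far the left (+y) drawer stands open, m: 0 = fully home (its front rests against the box), grows toward the robot to 0.11; needs about 1.5 N to slide and stays where it is left. The front is a board 125 mm wide, 12 mm thick, from 4 to 82 mm above the stand, with a 45 mm wide, 17 mm deep finger notch in the middle of its upper edge.
- left_drawer_front (a point): centre of the outer (robot-side) face of the left drawer's front, 35 mm above the stand; moves with the drawer. Home, it lies at x = -0.082, y = +0.064 in the tool box's frame.
- right_drawer (a joint): the same for the right (-y) drawer
- right_drawer_front (a point): centre of the outer face of the right drawer's front, 35 mm above the stand; home, it lies at x = -0.082, y = -0.064 in the tool box's frame
- salt_cellar: loose round wooden salt cellar, 70 mm diameter, full of salt, about 0.5 kg, body 48 mm high with the lid on top from 48 to 58 mm and a small knob to 67 mm (the knob is for show: push the lid at its rim). Origin: centre of its underside. The lid turns level about an upright pin at x = 0, y = -0.031 in the cellar's frame. The cellar stands to the left or to the right of the tool box.
- salt_cellar_lid (a joint): angle of the cellar's lid, rad: 0 = covers the cellar (a stop there), grows counter-clockwise seen from above up to 1.57 as the lid swings aside, toward the cellar's -x and -y; very light (0.01 N m of friction and a little drag: push slowly, or the cellar slides along), stays where it is left
- lid_centre (a point): centre of the lid's disc (70 mm diameter, 10 mm thick), at the height of its upper face, 58 mm above the stand; 31 mm from the pin, so with the lid shut it lies over the cellar's origin
- bitters: small dasher bottle, 47 mm diameter, 138 mm high, loose, on the side of the tool box where the cellar is not; leave alone. Origin: centre of its underside
- glass: clear straight tumbler, 68 mm diameter, 102 mm high, loose, far left; leave alone. Origin: centre of its underside
- jigger: steel double-cone measure, 41 mm diameter, 97 mm high, loose, far left beside the tumbler; leave alone. Origin: centre of its underside
- wine: wine bottle, 74 mm diameter, 299 mm high, loose, far right; leave alone. Origin: centre of its underside
Not all that is in view belongs to the job. Of the things that look like the salt_cellar, the largest one is meant.

How it is judged:
At the end, for the whole second after the job is handed in: both drawers within 4 mm of fully home; the salt cellar's lid within 0.12 rad of covering it; the cellar upright, at rest on the stand and within 50 mm of where it stood; bitters, glass, jigger and wine bottle within 30 mm of where they stood (value of joint each of left_drawer, right_drawer below 0.004 m and value of joint salt_cellar_lid below 0.12 rad and height (world z) of salt_cellar below 0.005 m and angle between salt_cellar's own z axis and vertical below 0.05 rad and linear speed of salt_cellar below 0.01 m/s and distance of salt_cellar from where it was at the start of the episode below 0.05 m and distance of each of bitters, glass, jigger, wine from where it was at the start of the episode below 0.03 m); the robot touches nothing.
It fails at once if the salt cellar is lifted more than 10 mm or tipped more than 0.25 rad (height (world z) of salt_cellar above 0.01 m or angle between salt_cellar's own z axis and vertical above 0.25 rad).
It fails at once if the salt cellar or its lid is gripped or pressed hard: over 15 N between the fingers and it (contact force between the fingers and salt_cellar above 15 N).
It fails at once if the salt cellar is shoved more than 50 mm from its place (distance of salt_cellar from where it was at the start of the episode above 0.05 m).
It fails at once if the glass, the jigger or a bottle is moved more than 30 mm, lifted or knocked over (distance of any of bitters, glass, jigger, wine from where it was at the start of the episode above 0.03 m or angle between any of bitters, glass, jigger, wine's own z axis and vertical above 0.3 rad).
It also fails if it takes over 58 s, if anything falls off the work surface, if the arm or the gripper's body presses on something with over 40 N, if the wrist force passes 120 N, or if a joint passes its speed limit or range.

## Working session

There is one attempt and no reset: what is moved stays moved. The work goes in short steps, Python scripts to look and compute and a shell command to move; the robot and the scene stay as the last step left them, time stands still between calls to the robot, and variables do not carry over. Pictures are saved under pics/ and viewed, on a budget of 10 in all, crops included, one or two more only if the job needs it, and the job is handed in when it is done.

```bash
mkdir -p pics; ls
cat > h.py <<'E'
import numpy as np, cv2
from plant import status, cams, ctrl
from scipy.spatial.transform import Rotation as R
def T(name):
    c=cams.calibration(name); 
    if 'cam_to_world' in c: return c,np.array(c['cam_to_world'])
    s=status.get_state(); M=np.eye(4); M[:3,:3]=R.from_quat(s['tcp_rot']).as_matrix(); M[:3,3]=s['eef_pos']
    return c,M@np.array(c['mount'])
def ray(name,u,v,ct=None):
    c,M=ct or T(name); K=np.array(c['camera_matrix'])
    d=np.array([(u-K[0,2])/K[0,0],(v-K[1,2])/K[1,1]]); s=d.copy()
    for _ in range(20): s=d/(1+c['k1']*(s@s))
    return M[:3,3],M[:3,:3]@np.array([s[0],s[1],1])
def onz(name,u,v,z,ct=None):
    o,d=ray(name,u,v,ct); return o+d*(z-o[2])/d[2]
def proj(name,p,ct=None):
    c,M=ct or T(name); q=np.linalg.inv(M)@np.append(p,1); s=q[:2]/q[2]; s=s*(1+c['k1']*(s@s)); K=np.array(c['camera_matrix'])
    return K[0,0]*s[0]+K[0,2],K[1,1]*s[1]+K[1,2]
E
python3 - <<'E'
from h import *
s=status.get_state(); print(s)
for n in ('scene','side'):
    im=cams.read_camera(n); cv2.imwrite(f'pics/{n}0.png',im)
    print(n,cams.calibration(n))
print(cams.calibration('wrist'))
E
```

```text
pics
{'time': 0.0, 'qpos': array([ 1.05798332e+00,  2.87168805e-01,  1.57818964e+00,  6.96866248e-06,
        1.27857153e+00, -1.50039076e-01]), 'dq': array([ 0.00164903,  0.00018262,  0.00105051, -0.00283281,  0.00127217,
        0.00040055]), 'joint_efforts': array([ 7.52000124e-04, -4.05986989e+01, -2.92627537e+01, -1.46725638e-04,
        5.94340148e-03, -7.51590683e-07]), 'eef_pos': array([0.23918651, 0.63045673, 0.21223827]), 'tcp_rot': array([ 1.80394828e-01,  9.83593585e-01, -1.10397595e-03, -3.83426503e-04]), 'contact_force': array([-0.25085932, -0.29841939,  0.0480583 ]), 'wrist_torque': array([ 0.00556717,  0.07861121, -0.01152256]), 'opening': 0.9999615312783957}
scene {'camera_matrix': array([[412.47783824,   0.        , 320.57205071],
       [  0.        , 412.47783824, 196.09092781],
       [  0.        ,   0.        ,   1.        ]]), 'k1': -0.07628813713246423, 'cam_to_world': array([[ 0.60696657, -0.68582695,  0.40153828,  0.18990314],
       [-0.79470247, -0.51977945,  0.31349211, -0.29353654],
       [-0.00629   , -0.50938269, -0.86051712,  0.97503554],
       [ 0
[... 373 characters left out ...]
.48277191,  0.5540477 ],
       [-0.01633328, -0.61823669, -0.78582225,  0.98113092],
       [ 0.        ,  0.        ,  0.        ,  1.        ]])}
{'camera_matrix': array([[330.58736818,   0.        , 318.00459996],
       [  0.        , 330.58736818, 205.34809289],
       [  0.        ,   0.        ,   1.        ]]), 'k1': -0.03824852067620585, 'mount': array([[-7.56997469e-04, -9.56147946e-01, -2.92883139e-01,
         7.56879948e-02],
       [ 9.99999701e-01, -7.69727139e-04, -7.17836504e-05,
        -5.37235374e-04],
       [-1.56804311e-04, -2.92883106e-01,  9.56148243e-01,
        -1.60053415e-01],
       [ 0.00000000e+00,  0.00000000e+00,  0.00000000e+00,
         1.00000000e+00]])}
```

View pics/scene0.png

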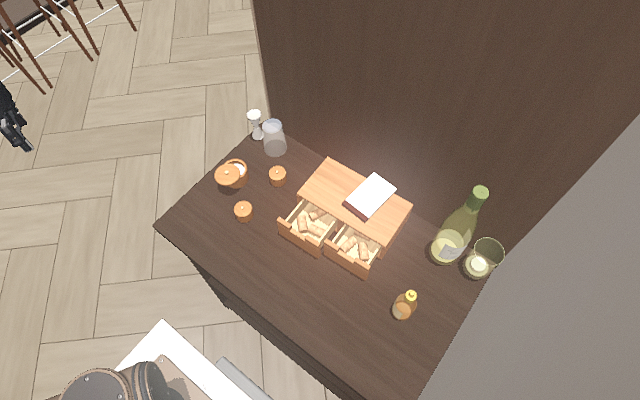

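View pics/side0.png

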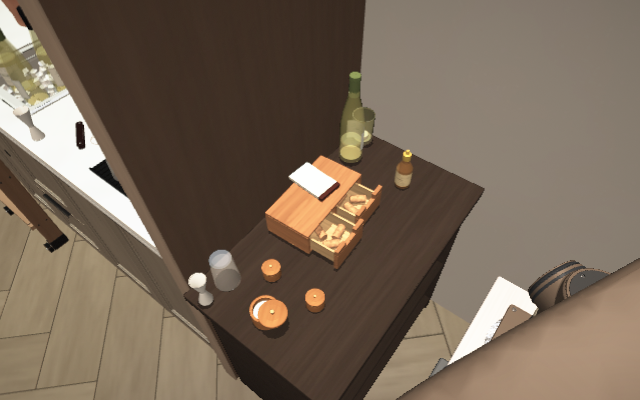

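The scene view shows three orange cellars: A at (232,174), with a larger, offset lid and salt showing; B at (278,176), small; C at (243,211), small. In the side view they are at (268,312), (271,270) and (315,300). A is the largest and the only one standing open, so it fits the description. I'll confirm it in an enlarged crop.

Run:
```python
from h import *
a=cv2.imread('pics/scene0.png')[140:280,205:415]; b=cv2.imread('pics/side0.png')[150:350,230:390]
a=cv2.resize(a,None,fx=3.8,fy=3.8,interpolation=cv2.INTER_CUBIC)[:, :798]; cv2.imwrite('pics/c1.png',a)
b=cv2.resize(b,None,fx=3,fy=3,interpolation=cv2.INTER_CUBIC); cv2.imwrite('pics/c2.png',b)
```

```text
(no output)
```

View pics/c1.png

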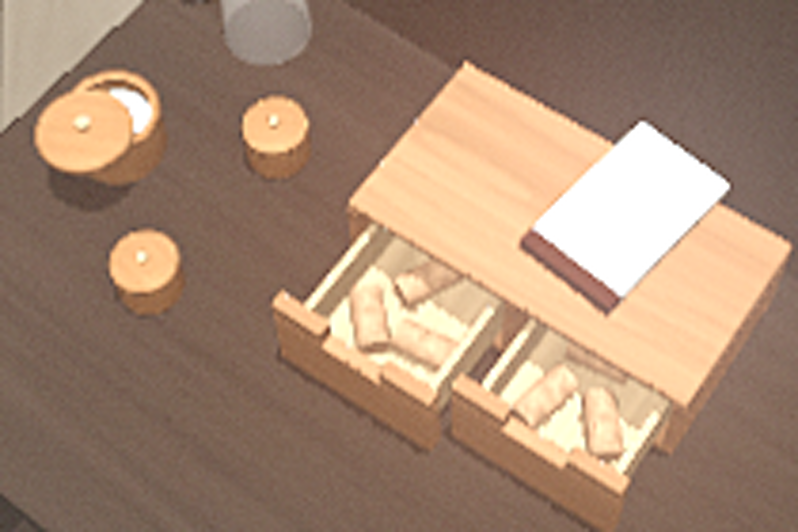

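View pics/c2.png

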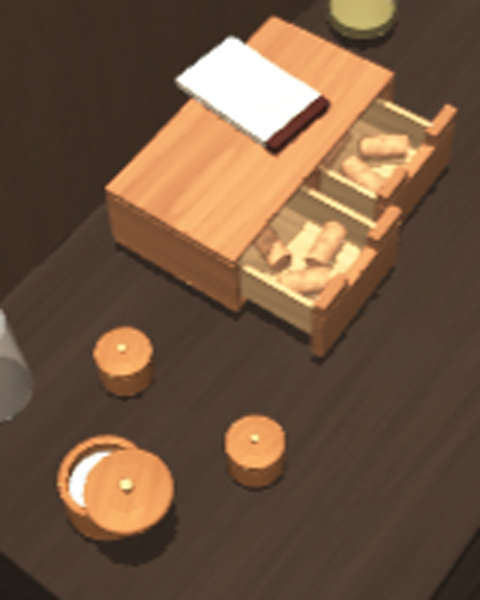

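```bash
cat > m.py <<'E'
from h import *
from scipy.optimize import least_squares
S=lambda x,y,z:onz('scene',x/3.8+205,y/3.8+140,z)
D=lambda x,y,z:onz('side',x/3+230,y/3+150,z)
print('box',[S(*p,.085)[:2].round(3) for p in[(465,62),(350,208),(790,245),(685,400)]])
print('box',[D(*p,.085)[:2].round(3) for p in[(275,15),(108,187),(393,75),(240,262)]])
print('fronts S',[S(*p,.082)[:2].round(3) for p in[(275,300),(437,402),(455,380),(620,490)]])
print('fronts D',[D(*p,.082)[:2].round(3) for p in[(320,315),(400,220),(385,190),(452,112)]])
print('knob',S(82,121,.067)[:2].round(3),D(126,484,.067)[:2].round(3))
print('lid',S(84,132,.058)[:2].round(3),D(129,490,.058)[:2].round(3))
f=lambda P:least_squares(lambda c:np.hypot(*(P-c).T)-.035,P.mean(0)).x
print('body S',f(np.array([S(*p,.048)[:2] for p in[(80,88),(97,76),(118,71),(140,77),(155,92),(160,110)]])))
print('body D',f(np.array([D(*p,.048)[:2] for p in[(58,482),(62,462),(80,443),(100,436),(125,441)]])))
print('small',S(275,118,.035)[:2],S(145,255,.035)[:2])
print('glass',onz('scene',275,150,0),'bitters',onz('scene',402,315,0))
E
python3 m.py
```

```text
box [array([0.714, 0.091]), array([0.573, 0.08 ]), array([ 0.724, -0.167]), array([ 0.59 , -0.172])]
box [array([ 0.722, -0.166]), array([0.711, 0.092]), array([ 0.585, -0.168]), array([0.569, 0.085])]
fronts S [array([0.491, 0.076]), array([ 0.498, -0.05 ]), array([ 0.517, -0.049]), array([ 0.519, -0.172])]
fronts D [array([0.486, 0.086]), array([ 0.487, -0.034]), array([ 0.516, -0.053]), array([ 0.517, -0.164])]
knob [0.522 0.283] [0.52  0.288]
lid [0.519 0.281] [0.519 0.288]
body S [0.54763059 0.28270415]
body D [0.5464028  0.28925001]
small [0.62036333 0.19231287] [0.47950688 0.19010341]
glass [0.68924463 0.26473402 0.        ] bitters [ 0.50162175 -0.28984199  0.        ]
```

The crop confirms A: it is about 70 mm wide, with the lid swung about 28 mm toward -x and salt showing, while B and C are small and shut. The lid needs a rim push along about +x at y≈0.286. Next I move in front of it with the fingers shut.

```bash
python3 -m inch '[[-1,[-4,-3,0],-0.1],[-1,[-8,-6,0],-0.2],[-1,[-12,-9,0],-0.3],[-1,[-16,-12,0],-0.4],[-1,[-20,-15,0],-0.4],[-1,[-24,-18,0],-0.4],[-1,[-28,-21,0],-0.4],[-1,[-31,-23.4,0],-0.4],[-1,[-32.4,-24.4,0],-0.4],[-1,[-32.4,-24.4,0],-0.4],[-1,[-32.4,-24.4,0],-0.4],[-1,[-32.4,-24.4,0],-0.4],[-1,[-32.4,-24.4,0],-0.4]]'
python3 - <<'E'
from h import *
s=status.get_state();print(s['eef_pos'],s['opening'],R.from_quat(s['tcp_rot']).as_matrix().round(3),s['time'])
ct=T('wrist'); im=cams.read_camera('wrist'); cv2.imwrite('pics/w1.png',im)
print(proj('wrist',s['eef_pos'],ct)); print(proj('wrist',[.519,.285,.058],ct),proj('wrist',[.547,.286,.048],ct))
E
```

```text
time: 1.4
eef_pos: [0.4551, 0.2889, 0.2135]
tcp_rot: [-0.019, 1.0, 0.0, -0.0]
contact_force: [0.2, 0.4, -0.2]
opening: 0.001
[0.45514302 0.28889195 0.21346096] 0.0007336330836398231 [[-0.999 -0.039 -0.   ]
 [-0.039  0.999  0.   ]
 [ 0.     0.    -1.   ]] 1.4
(np.float64(318.2099409253029), np.float64(253.6064762674555))
(np.float64(312.02999284641186), np.float64(244.90375617237055)) (np.float64(312.266903906206), np.float64(264.80111920513957))
```

View pics/w1.png

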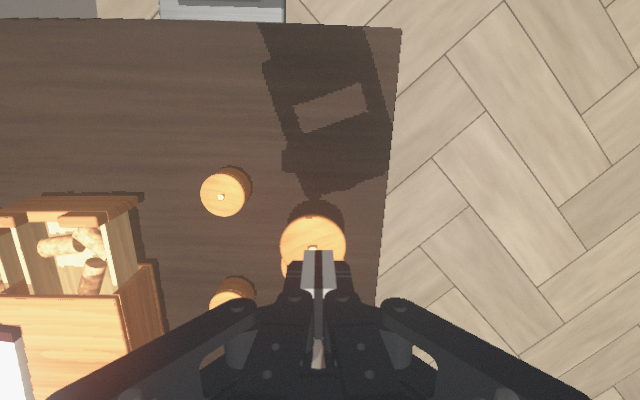

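The wrist view shows the lid disc at (313,246), matching the prediction (312,245) to about 1 mm. I go down in front of its rim.

```bash
python3 -m inch '[[-1,[0,0,4],0],[-1,[0,0,8],0],[-1,[0,0,11],0],[-1,[0,0,13],0],[-1,[0,0,14],0],[-1,[0,0,14.4],0],[-1,[0,0,14.4],0],[-1,[0,0,14.4],0]]'
python3 -m inch '[[-1,[-0.2,0,0],0],[-1,[-0.4,0,0],0],[-1,[-0.6,0,0],0],[-1,[-0.8,0,0],0],[-1,[-1,0,0],0],[-1,[-1.2,0,0],0],[-1,[-1.4,0,0],0],[-1,[-1.6,0,0],0],[-1,[-1.8,0,0],0],[-1,[-2.0,0,0],0],[-1,[-2.2,0,0],0],[-1,[-2.4,0,0],0],[-1,[-2.6,0,0],0],[-1,[-2.8,0,0],0],[-1,[-3,0,0],0]]'
```

```text
time: 2.25
eef_pos: [0.4568, 0.2885, 0.0711]
tcp_rot: [-0.019, 1.0, 0.0, 0.001]
contact_force: [-0.0, 0.9, -0.3]
opening: -0.005
time: 3.75
eef_pos: [0.4859, 0.2891, 0.0696]
tcp_rot: [-0.019, 1.0, -0.0, -0.0]
contact_force: [0.1, 0.7, -0.0]
opening: 0.002
```

```bash
python3 -m inch '[[-1,[-0.1,0,0],0],[-1,[-0.2,0,0],0],[-1,[-0.3,0,0],0],[-1,[-0.4,0,0],0],[-1,[-0.5,0,0],0],[-1,[-0.6,0,0],0],[-1,[-0.7,0,0],0],[-1,[-0.8,0,0],0],[-1,[-0.9,0,0],0],[-1,[-1.0,0,0],0],[-1,[-1.1,0,0],0],[-1,[-1.2,0,0],0],[-1,[-1.3,0,0],0],[-1,[-1.4,0,0],0]]'
python3 - <<'E'
from h import *
a=cams.read_camera('scene')[140:240,190:290]; b=cams.read_camera('side')[250:350,220:320]
cv2.imwrite('pics/m1.png',cv2.resize(np.hstack([a,b]),None,fx=4,fy=4,interpolation=cv2.INTER_CUBIC))
E
```

```text
time: 5.15
eef_pos: [0.4999, 0.2896, 0.0696]
tcp_rot: [-0.019, 1.0, 0.0, -0.0]
contact_force: [-0.2, 0.7, -0.3]
opening: -0.001
```

View pics/m1.png

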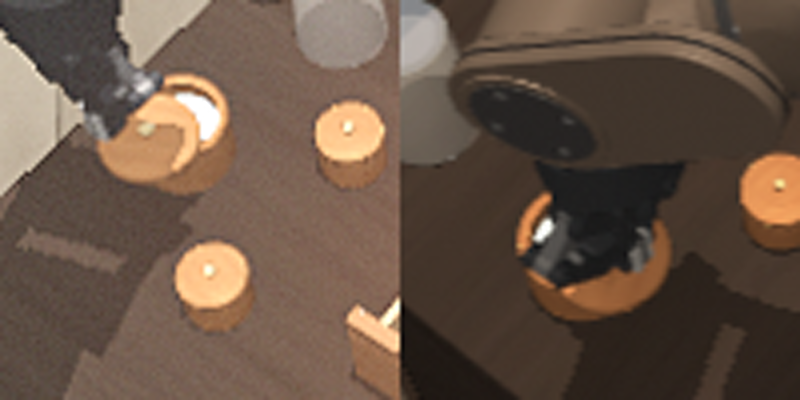

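Run:
```python
from h import *
s=status.get_state(); p=s['eef_pos']; print(p,s['tcp_rot'])
for z in (.05,.07,.12): 
    u,v=proj('scene',[p[0],p[1],z]); a,b=proj('side',[p[0],p[1],z]); print(z,(u-190)*4,(v-140)*4,400+(a-220)*4,(b-250)*4)
ct=T('wrist'); im=cams.read_camera('wrist'); cv2.imwrite('pics/w2.png',im[100:400,160:480]); print(proj('wrist',[p[0],p[1],.05],ct),proj('wrist',[.519,.285,.058],ct))
```

```text
[0.49994848 0.28959444 0.06963771] [-1.85575403e-02  9.99827793e-01  1.58407360e-05  3.70973975e-05]
0.05 121.29022207484763 158.06925046963954 636.2467124254972 280.2676224913771
0.07 114.83549446942243 141.63306751642938 633.2123666374805 265.4501020647824
0.12 97.81716497434081 98.21543400682253 625.1790149049764 226.22447339906194
(np.float64(318.1999062644616), np.float64(239.15534222378065)) (np.float64(309.1117887879089), np.float64(274.54642980755705))
```

View pics/w2.png

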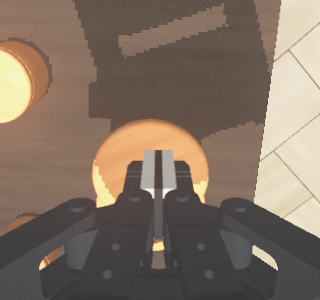

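The wrist view shows the shut fingertips (crop (158,150)) above the lid disc, with the lid unmoved. So the tips reach less far than stated; nothing was touched and force is about 0. I back off, go lower in front of the lid and check the height from the side.

```bash
python3 -m inch '[[-1,[1,0,-0.3],0],[-1,[2.5,0,-0.3],0],[-1,[4.5,0,-0.3],0],[-1,[5,0,0],0],[-1,[5,0,1],0],[-1,[5,0,1.8],0],[-1,[5,0,2.5],0],[-1,[5,0,2.5],0],[-1,[5,0,2.5],0]]'
python3 - <<'E'
from h import *
s=status.get_state(); p=s['eef_pos']; print(p,s['contact_force'],s['opening'])
a=cams.read_camera('scene')[130:230,190:290]; b=cams.read_camera('side')[260:360,220:320]
for z in (.0,.025,.045): 
    u,v=proj('scene',[p[0],p[1],z]); c,d=proj('side',[p[0],p[1],z]); print(z,(u-190)*4,(v-130)*4,400+(c-220)*4,(d-260)*4)
cv2.imwrite('pics/m2.png',cv2.resize(np.hstack([a,b]),None,fx=4,fy=4,interpolation=cv2.INTER_CUBIC))
E
```

```text
time: 6.2
eef_pos: [0.4501, 0.2876, 0.0441]
tcp_rot: [-0.018, 1.0, -0.0, -0.0]
contact_force: [0.1, 0.5, 0.5]
opening: -0.003
[0.4500518  0.28762079 0.0441436 ] [0.09920944 0.46144612 0.48434371] -0.002697601314241804
0.0 88.12227250673448 287.9453378718388 710.6298505656778 322.09750314682424
0.025 79.51902116809606 269.4769663456012 708.3787535810252 305.5152584831287
0.045 72.40197510583721 254.18175096935704 706.5124636045466 291.7682145992935
```

View pics/m2.png

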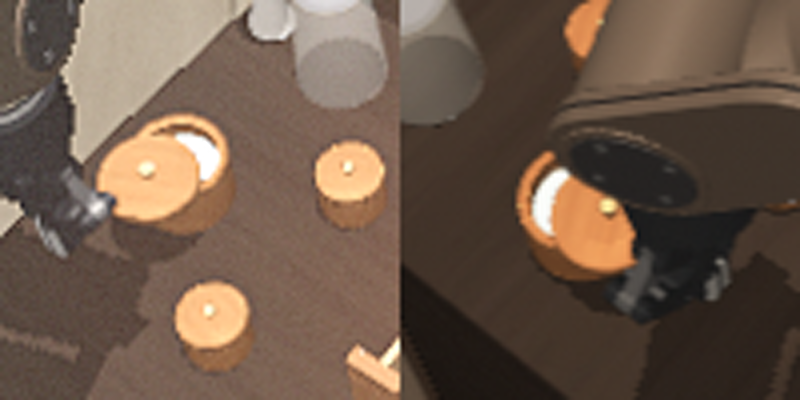

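The tips show at about TCP depth (scene crop (75,245)), now clearly below the lid's height, with the lid still open. Pushing slowly again at this height.

```bash
python3 -m inch '[[-1,[-0.5,0,0],0],[-1,[-1,0,0],0],[-1,[-1.4,0,0],0],[-1,[-1.7,0,0],0],[-1,[-1.9,0,0],0],[-1,[-2.0,0,0],0],[-1,[-2.1,0,0],0],[-1,[-2.2,0,0],0],[-1,[-2.3,0,0],0],[-1,[-2.4,0,0],0],[-1,[-2.5,0,0],0],[-1,[-2.6,0,0],0],[-1,[-2.7,0,0],0],[-1,[-2.8,0,0],0],[-1,[-2.9,0,0],0],[-1,[-3.0,0,0],0],[-1,[-3.1,0,0],0],[-1,[-3.2,0,0],0],[-1,[-3.3,0,0],0],[-1,[-3.4,0,0],0]]'
python3 -m inch '[[-1,[-0.1,0,0],0],[-1,[-0.2,0,0],0],[-1,[-0.3,0,0],0],[-1,[-0.4,0,0],0],[-1,[-0.5,0,0],0],[-1,[-0.6,0,0],0],[-1,[-0.7,0,0],0],[-1,[-0.8,0,0],0],[-1,[-0.9,0,0],0],[-1,[-1.0,0,0],0],[-1,[-1.1,0,0],0],[-1,[-1.2,0,0],0]]'
python3 - <<'E'
from h import *
s=status.get_state(); p=s['eef_pos']; print(p,s['contact_force'],s['opening'])
a=cams.read_camera('scene')[130:230,190:290]; b=cams.read_camera('wrist')[100:400,160:460]
cv2.imwrite('pics/m3.png',np.hstack([cv2.resize(a,(400,400),interpolation=cv2.INTER_CUBIC),cv2.resize(b,(400,400))]))
E
```

```text
time: 8.3
eef_pos: [0.4839, 0.289, 0.0446]
tcp_rot: [-0.019, 1.0, -0.0, 0.0]
contact_force: [-0.4, 0.7, -0.4]
opening: 0.002
time: 9.5
eef_pos: [0.4959, 0.2894, 0.0446]
tcp_rot: [-0.019, 1.0, -0.0, 0.0]
contact_force: [0.5, 0.1, -0.2]
opening: 0.001
[0.49590711 0.28943996 0.04463613] [ 0.46779587  0.06773122 -0.23355   ] 0.001010101375568097
```

View pics/m3.png

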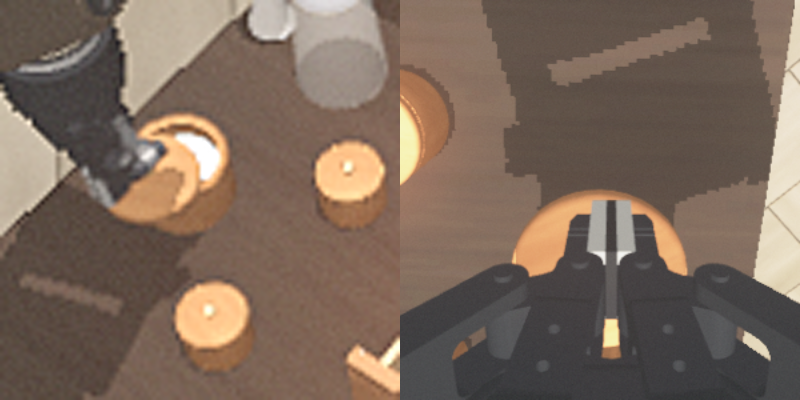

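Run:
```python
from h import *
c,M=T('wrist'); s=status.get_state(); print(s['eef_pos'])
m=np.array(c['mount'])
print('now edge',onz('wrist',318,242,.058,(c,M)), 'L/R',onz('wrist',246,290,.058,(c,M)),onz('wrist',376,290,.058,(c,M)))
Mw=M.copy(); Mw[:3,3]+=np.array([.49995,.2896,.0696])-s['eef_pos']
print('w2 edge',onz('wrist',311,220,.058,(c,Mw)))
# sharp image of finger zone, edges of grey part by column
im=cams.read_camera('wrist'); cv2.imwrite('pics/w3.png',im)
print(im[225:275:2,312].tolist())
# tip line candidates: tool points that project at v=250
K=np.array(c['camera_matrix'])
for z in (-.03,-.02,-.01,0,.01,.019):
    print(z,[round(proj('wrist',[w,0,z],(c,m))[1],1) for w in (0,.005,.011,.015)])
```

```text
[0.49596377 0.28942694 0.04463006]
now edge [0.48352636 0.2888633  0.058     ] L/R [0.51121181 0.25341685 0.058     ] [0.5087784  0.31912583 0.058     ]
w2 edge [0.48532003 0.28509437 0.058     ]
[[68, 77, 92], [70, 80, 95], [75, 85, 98], [67, 77, 92], [70, 78, 95], [71, 81, 95], [72, 80, 95], [71, 80, 95], [70, 80, 96], [79, 111, 158], [82, 117, 166], [102, 147, 212], [118, 165, 222], [168, 174, 176], [165, 171, 174], [164, 171, 173], [168, 176, 177], [167, 173, 176], [168, 175, 177], [166, 173, 175], [166, 172, 175], [167, 172, 175], [165, 173, 175], [165, 172, 173], [167, 174, 177]]
-0.03 [np.float64(282.8), np.float64(272.7), np.float64(260.3), np.float64(251.9)]
-0.02 [np.float64(271.9), np.float64(262.3), np.float64(250.6), np.float64(242.6)]
-0.01 [np.float64(262.2), np.float64(253.1), np.float64(242.0), np.float64(234.4)]
0 [np.float64(253.6), np.float64(244.9), np.float64(234.3), np.float64(227.1)]
0.01 [np.float64(245.9), np.float64(237.6), np.float64(227.5), np.float64(220.6)]
0.019 [np.float64(239.6), np.float64(231.6), np.float64(221.9), np.float64(215.3)]
```

By the wrist, scene and side pictures, the shut tips sit about 20 mm behind the reported TCP, not 19 mm ahead of it: the grey tip edge is at v=250, where v≈222 was expected. The lid has not moved (near edge still x=0.484). A TCP height of 0.022 is safe under either reading, so I back off and go lower.

```bash
python3 -m inch '[[-1,[1,0,-0.3],0],[-1,[2.5,0,-0.3],0],[-1,[4.2,0,-0.3],0],[-1,[4.6,0,0],0],[-1,[4.6,0,0.8],0],[-1,[4.6,0,1.6],0],[-1,[4.6,0,2.2],0],[-1,[4.6,0,2.2],0],[-1,[4.6,0,2.2],0]]'
python3 -m inch '[[-1,[-0.5,0,0],0],[-1,[-1,0,0],0],[-1,[-1.4,0,0],0],[-1,[-1.7,0,0],0],[-1,[-1.9,0,0],0],[-1,[-2.0,0,0],0],[-1,[-2.1,0,0],0],[-1,[-2.2,0,0],0],[-1,[-2.3,0,0],0],[-1,[-2.4,0,0],0],[-1,[-2.5,0,0],0],[-1,[-2.6,0,0],0],[-1,[-2.7,0,0],0],[-1,[-2.8,0,0],0],[-1,[-2.9,0,0],0],[-1,[-3.0,0,0],0],[-1,[-3.1,0,0],0],[-1,[-3.2,0,0],0],[-1,[-3.3,0,0],0],[-1,[-3.4,0,0],0]]'
python3 - <<'E'
from h import *
s=status.get_state(); p=s['eef_pos']; print(p,s['contact_force'],s['opening'])
a=cams.read_camera('scene')[130:230,190:290]; b=cams.read_camera('wrist')[100:400,160:460]
cv2.imwrite('pics/m4.png',np.hstack([cv2.resize(a,(400,400),interpolation=cv2.INTER_CUBIC),cv2.resize(b,(400,400))]))
E
```

```text
time: 10.55
eef_pos: [0.45, 0.2876, 0.0222]
tcp_rot: [-0.018, 1.0, -0.0, -0.0]
contact_force: [-0.3, -0.3, 0.4]
opening: -0.001
time: 12.55
eef_pos: [0.4838, 0.289, 0.0225]
tcp_rot: [-0.019, 1.0, -0.0, -0.0]
contact_force: [-1.5, 0.3, 0.3]
opening: 0.0
[0.48381144 0.28897062 0.02253464] [-1.54333178  0.29307685  0.31633087] 6.374346503531377e-05
```

View pics/m4.png

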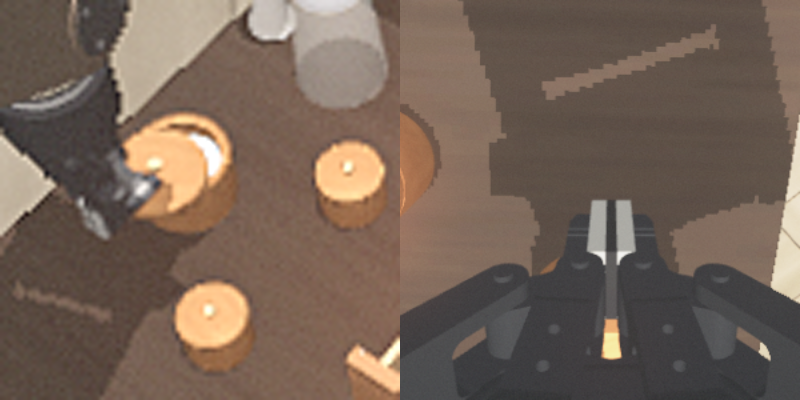

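The finger now occludes the lid edge, the salt area has shrunk (scene crop (205,155)), and contact is light. I continue slowly.

```bash
python3 -m inch '[[-1,[-0.1,0,0],0],[-1,[-0.2,0,0],0],[-1,[-0.3,0,0],0],[-1,[-0.4,0,0],0],[-1,[-0.5,0,0],0],[-1,[-0.6,0,0],0],[-1,[-0.7,0,0],0],[-1,[-0.8,0,0],0],[-1,[-0.9,0,0],0],[-1,[-1.0,0,0],0]]'
python3 -m inch '[[-1,[-0.1,0,0],0],[-1,[-0.2,0,0],0],[-1,[-0.3,0,0],0],[-1,[-0.4,0,0],0],[-1,[-0.5,0,0],0],[-1,[-0.6,0,0],0],[-1,[-0.7,0,0],0],[-1,[-0.8,0,0],0]]'
python3 - <<'E'
from h import *
s=status.get_state(); p=s['eef_pos']; print(p,s['contact_force'],s['opening'])
a=cams.read_camera('scene')[130:230,190:290]; b=cams.read_camera('side')[250:350,220:320]
cv2.imwrite('pics/m5.png',cv2.resize(np.hstack([a,b]),None,fx=4,fy=4,interpolation=cv2.INTER_CUBIC))
E
```

```text
time: 13.65
eef_pos: [0.4939, 0.2894, 0.0226]
tcp_rot: [-0.019, 1.0, -0.0, -0.0]
contact_force: [-2.1, 1.5, -0.7]
opening: 0.0
time: 14.45
eef_pos: [0.5019, 0.2897, 0.0226]
tcp_rot: [-0.019, 1.0, -0.0, -0.0]
contact_force: [-1.9, 0.7, 0.1]
opening: 0.001
[0.50188502 0.2896722  0.02260349] [-1.85460481  0.72480181  0.10083527] 0.00058855209811357
```

View pics/m5.png

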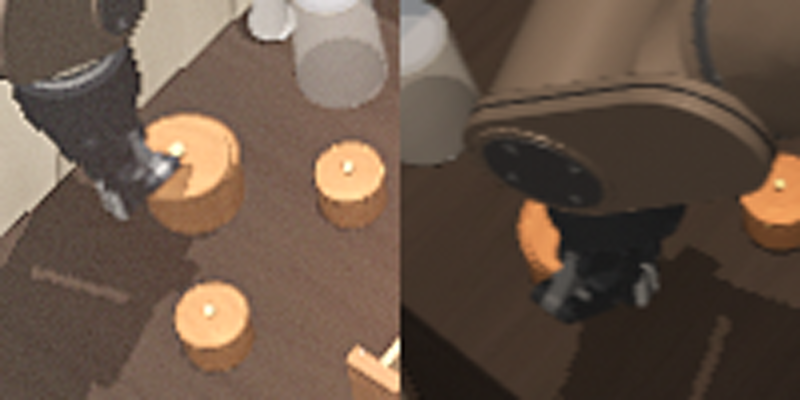

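The lid is now about over the cellar, which slid roughly 6 mm. A thin crescent at scene crop (237,150) needs a clear look, so I back off and check.

```bash
python3 -m inch '[[-1,[0.5,0,0],0],[-1,[1.5,0,0],0],[-1,[3,0,0],0],[-1,[3.5,0,-2],0],[-1,[3.5,0,-6],0],[-1,[3.5,0,-11],0],[-1,[3.5,0,-15],0],[-1,[3.5,0,-18],0],[-1,[3.5,0,-18],0],[-1,[3.5,0,-18],0]]'
python3 - <<'E'
from h import *
s=status.get_state(); p=s['eef_pos']; print(p,s['contact_force'])
ct=T('wrist'); w=cams.read_camera('wrist'); b=cams.read_camera('scene')
cv2.imwrite('pics/w6.png',w)
a=b[140:200,205:265]
cv2.imwrite('pics/m6.png',np.hstack([cv2.resize(a,(400,400),interpolation=cv2.INTER_CUBIC),cv2.resize(w[180:290,260:370],(400,400),interpolation=cv2.INTER_CUBIC)]))
E
```

```text
time: 15.55
eef_pos: [0.4666, 0.2884, 0.2033]
tcp_rot: [-0.019, 1.0, 0.0, 0.001]
contact_force: [0.8, -0.4, -1.0]
opening: 0.005
[0.46664472 0.28838208 0.20332415] [ 0.79579426 -0.38904347 -0.97824191]
```

View pics/m6.png

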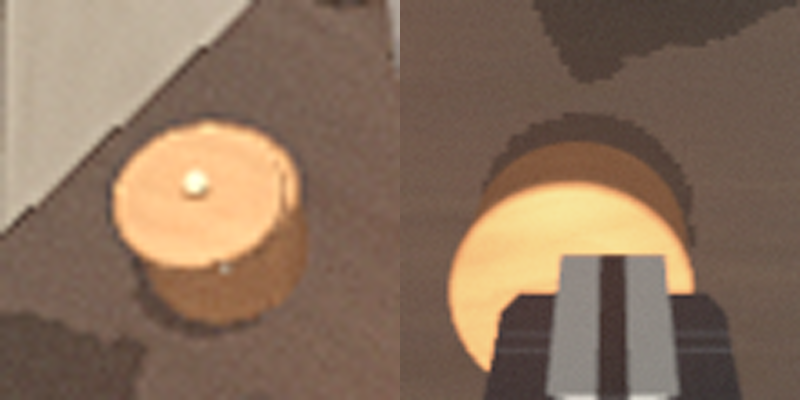

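Run:
```python
from h import *
from scipy.optimize import least_squares
S=lambda x,y,z:onz('scene',x/6.667+205,y/6.667+140,z)[:2]
f=lambda P,r:least_squares(lambda c:np.hypot(*(np.array(P)-c).T)-r,np.mean(P,0)).x.round(4)
print('lid',f([S(*p,.058) for p in[(113,200),(125,165),(160,135),(207,121),(250,130),(150,255),(195,267)]],.035),'knob',S(195,182,.069))
print('body',f([S(*p,0) for p in[(160,302),(190,319),(222,324),(260,316),(290,298)]],.035), 'rim right',f([S(*p,.048) for p in[(300,180),(302,195),(300,208)]],.035))
print('pin?',S(225,268,.053))
c,_=T('wrist'); M=np.eye(4); s=status.get_state(); M[:3,:3]=R.from_quat(s['tcp_rot']).as_matrix(); M[:3,3]=s['eef_pos']; ct=(c,M@np.array(c['mount']))
W=lambda x,y,z:onz('wrist',(x-400)/3.636+260,y/3.636+180,z,ct)[:2]
print('W lid',f([W(*p,.058) for p in[(448,290),(460,245),(490,210),(530,188),(575,181),(620,190),(660,215),(685,250),(695,290)]],.035))
print('W body',f([W(*p,0) for p in[(487,185),(510,160),(545,145),(580,141),(615,148),(650,167),(675,195),(688,225)]],.035))
```

```text
lid [0.5461 0.2768] knob [0.54426985 0.27511181]
body [0.5527 0.2809] rim right [0.5511 0.2748]
pin? [0.52734403 0.24648213]
W lid [0.5427 0.2796]
W body [0.551  0.2802]
```

Both fits put the lid about 7 mm short in x (θ≈0.25), with the cellar slid about 5 mm. One more push: slower, starting 12 mm further right, and moving along the rim's own arc (+x and +y) so that friction helps turn the lid.

```bash
python3 -m inch '[[-1,[0,-0.7,4],0],[-1,[0,-1.4,8],0],[-1,[0,-1.4,12],0],[-1,[0,-1.4,16],0],[-1,[0,-1.4,18],0],[-1,[0,-1.4,18.1],0],[-1,[-1,-1.4,18.1],0],[-1,[-2,-1.4,18.1],0],[-1,[-2.6,-1.4,18.1],0],[-1,[-2.9,-1.4,18.1],0],[-1,[-3.1,-1.4,18.1],0],[-1,[-3.2,-1.4,18.1],0]]'
python3 -m inch '[[-1,[-0.05,0.03,0],0],[-1,[-0.1,0.06,0],0],[-1,[-0.15,0.1,0],0],[-1,[-0.2,0.13,0],0],[-1,[-0.25,0.16,0],0],[-1,[-0.3,0.2,0],0],[-1,[-0.35,0.23,0],0],[-1,[-0.4,0.26,0],0],[-1,[-0.45,0.3,0],0],[-1,[-0.5,0.33,0],0],[-1,[-0.55,0.36,0],0],[-1,[-0.6,0.4,0],0],[-1,[-0.65,0.43,0],0],[-1,[-0.7,0.46,0],0],[-1,[-0.75,0.5,0],0],[-1,[-0.8,0.53,0],0],[-1,[-0.85,0.56,0],0],[-1,[-0.9,0.6,0],0],[-1,[-0.95,0.63,0],0],[-1,[-1,0.66,0],0]]'
python3 -m inch '[[-1,[-0.05,0.03,0],0],[-1,[-0.1,0.06,0],0],[-1,[-0.15,0.1,0],0],[-1,[-0.2,0.13,0],0],[-1,[-0.25,0.16,0],0],[-1,[-0.3,0.2,0],0],[-1,[-0.35,0.23,0],0],[-1,[-0.4,0.26,0],0]]'
```

```text
time: 16.85
eef_pos: [0.4997, 0.2756, 0.022]
tcp_rot: [-0.019, 1.0, 0.0, 0.0]
contact_force: [0.1, 0.4, 0.1]
opening: -0.004
time: 18.85
eef_pos: [0.5083, 0.2822, 0.0215]
tcp_rot: [-0.019, 1.0, -0.0, -0.001]
contact_force: [-4.2, -0.5, 2.3]
opening: -0.002
time: 19.65
eef_pos: [0.513, 0.2853, 0.0216]
tcp_rot: [-0.019, 1.0, 0.0, -0.0]
contact_force: [-3.8, -0.0, 1.5]
opening: -0.002
```

Force rose to about 4 N, so the lid is likely on its stop and the cellar sliding slightly. I retreat toward the left drawer and check.

```bash
python3 -m inch '[[-1,[0.5,0,0],0],[-1,[2,0,0],0],[-1,[4,0,0],0],[-1,[6,0,-2],0],[-1,[6.5,0,-6],0],[-1,[7.3,0,-10],0],[-1,[7.3,-3,-13],0],[-1,[7.3,-7,-14],0],[-1,[7.3,-11,-14],0],[-1,[7.3,-15,-14],0],[-1,[7.3,-19,-14],0],[-1,[7.3,-23,-14],0],[-1,[7.3,-26.2,-14],0],[-1,[7.3,-26.2,-14],0],[-1,[7.3,-26.2,-14],0],[-1,[7.3,-26.2,-14],0]]'
python3 - <<'E'
from h import *
s=status.get_state(); p=s['eef_pos']; print(p)
a=cams.read_camera('scene'); b=cams.read_camera('side'); cv2.imwrite('pics/sc7.png',a); cv2.imwrite('pics/sd7.png',b)
r=lambda i:cv2.resize(i,(400,400),interpolation=cv2.INTER_CUBIC)
cv2.imwrite('pics/m7.png',np.hstack([r(a[140:200,205:265]),r(b[275:335,240:300])]))
E
```

```text
time: 21.25
eef_pos: [0.4501, 0.0212, 0.1618]
tcp_rot: [-0.019, 1.0, -0.0, 0.001]
contact_force: [0.2, 1.0, 0.2]
opening: 0.001
[0.45011721 0.02117289 0.16184649]
```

View pics/m7.png

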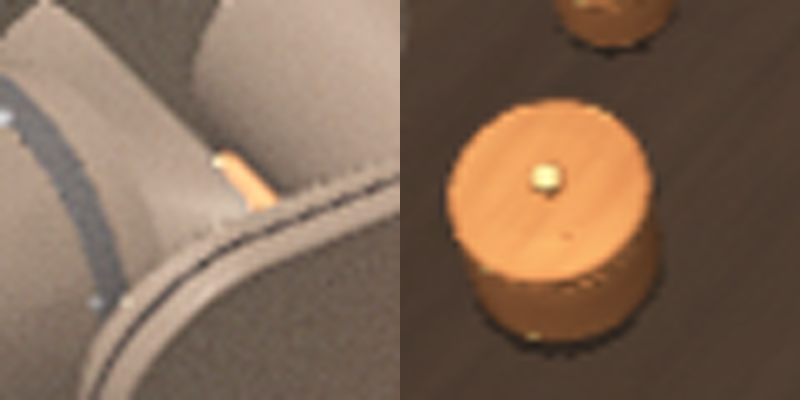

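Run:
```python
from h import *
from scipy.optimize import least_squares
S=lambda x,y,z:onz('side',(x-400)/6.667+240,y/6.667+275,z)[:2]
f=lambda P,r:least_squares(lambda c:np.hypot(*(np.array(P)-c).T)-r,np.mean(P,0)).x.round(4)
print('lid',f([S(*p,.058) for p in[(447,190),(460,150),(500,113),(555,99),(610,115),(643,150),(653,190),(640,232),(560,282),(480,250)]],.035),'knob',S(545,176,.067))
print('body',f([S(*p,0) for p in[(478,298),(500,322),(530,338),(565,342),(605,332),(640,305),(655,270)]],.035))
print('pin',S(567,236,.058))
s=status.get_state();print([proj('side',[.512,.28,.0]),s['time']])
```

```text
lid [0.5549 0.2833] knob [0.55570754 0.28384656]
body [0.5581 0.2819]
pin [0.53826306 0.29342988]
[(np.float64(279.6312964233083), np.float64(322.87902903422633)), 21.35]
```

Lid and body now agree to about 3 mm, which is within the fit error but borderline; I'll recheck after the drawers. Next, the left drawer.

```bash
python3 -m inch '[[-1,[0,0,4],0],[-1,[0,0,8],0],[-1,[0,0,11],0],[-1,[0,0,12.2],0],[-1,[0,0,12.4],0],[-1,[-0.5,0,12.4],0],[-1,[-1,0,12.4],0],[-1,[-1.5,0,12.4],0],[-1,[-2,0,12.4],0],[-1,[-2.5,0,12.4],0],[-1,[-3,0,12.4],0],[-1,[-3.5,0,12.4],0],[-1,[-4,0,12.4],0]]'
python3 -m inch '[[-1,[-0.5,0,0],0],[-1,[-1,0,0],0],[-1,[-1.5,0,0],0],[-1,[-2,0,0],0],[-1,[-2.5,0,0],0],[-1,[-3,0,0],0],[-1,[-3.5,0,0],0],[-1,[-4,0,0],0],[-1,[-4.5,0,0],0],[-1,[-5,0,0],0],[-1,[-5.5,0,0],0],[-1,[-5.8,0,0],0],[-1,[-6,0,0],0]]'
```

```text
time: 22.65
eef_pos: [0.4896, 0.0223, 0.0374]
tcp_rot: [-0.019, 1.0, 0.0, -0.001]
contact_force: [-1.2, -0.3, 1.7]
opening: -0.0
time: 23.95
eef_pos: [0.5501, 0.0244, 0.0376]
tcp_rot: [-0.019, 1.0, -0.0, 0.0]
contact_force: [-2.5, 0.4, -0.3]
opening: 0.001
```

Moving with about 2 N of drag; I continue in small steps until the force rises.

```bash
python3 -m inch '[[-1,[-0.2,0,0],0],[-1,[-0.4,0,0],0],[-1,[-0.5,0,0],0],[-1,[-0.6,0,0],0],[-1,[-0.6,0,0],0]]'; python3 -m inch '[[-1,[-0.1,0,0],0],[-1,[-0.2,0,0],0],[-1,[-0.3,0,0],0],[-1,[-0.3,0,0],0]]'; python3 -m inch '[[-1,[-0.1,0,0],0],[-1,[-0.2,0,0],0],[-1,[-0.3,0,0],0],[-1,[-0.3,0,0],0]]'
```

```text
time: 24.45
eef_pos: [0.5559, 0.0246, 0.0377]
tcp_rot: [-0.019, 1.0, -0.0, 0.0]
contact_force: [-0.5, -0.2, -1.0]
opening: 0.003
time: 24.85
eef_pos: [0.5559, 0.0247, 0.0376]
tcp_rot: [-0.019, 1.0, -0.0, -0.004]
contact_force: [-10.4, -0.7, 6.6]
opening: 0.002
time: 25.25
eef_pos: [0.5558, 0.0247, 0.0376]
tcp_rot: [-0.019, 1.0, -0.0, -0.008]
contact_force: [-18.9, -2.5, 14.0]
opening: 0.004
```

The left drawer is home: hard stop at x=0.556, force 10–19 N. Next, the right drawer.

```bash
python3 -m inch '[[-1,[1,0,0],0],[-1,[3,0,0],0],[-1,[6,0,0],0],[-1,[9.2,0,0],0],[-1,[9.2,-4,0],0],[-1,[9.2,-8,0],0],[-1,[9.2,-12,0],0],[-1,[9.2,-13,0],0],[-1,[9.2,-13,0],0],[-1,[8.5,-13,0],0],[-1,[8,-13,0],0],[-1,[7.5,-13,0],0],[-1,[7,-13,0],0],[-1,[6.5,-13,0],0],[-1,[6,-13,0],0],[-1,[5.5,-13,0],0],[-1,[5,-13,0],0],[-1,[4.5,-13,0],0],[-1,[4,-13,0],0]]'
python3 -m inch '[[-1,[-0.5,0,0],0],[-1,[-1,0,0],0],[-1,[-1.5,0,0],0],[-1,[-2,0,0],0],[-1,[-2.4,0,0],0],[-1,[-2.7,0,0],0],[-1,[-3,0,0],0],[-1,[-3.1,0,0],0],[-1,[-3.1,0,0],0]]'
```

```text
time: 27.15
eef_pos: [0.5265, -0.1062, 0.0373]
tcp_rot: [-0.019, 1.0, 0.0, -0.0]
contact_force: [-2.2, 2.0, 0.6]
opening: 0.002
time: 28.05
eef_pos: [0.558, -0.1056, 0.0378]
tcp_rot: [-0.019, 1.0, -0.0, 0.001]
contact_force: [0.0, 0.5, -0.6]
opening: -0.001
```

```bash
python3 -m inch '[[-1,[-0.2,0,0],0],[-1,[-0.4,0,0],0],[-1,[-0.5,0,0],0],[-1,[-0.5,0,0],0]]'; python3 -m inch '[[-1,[-0.1,0,0],0],[-1,[-0.2,0,0],0],[-1,[-0.3,0,0],0],[-1,[-0.3,0,0],0]]';  python3 -m inch '[[-1,[-0.1,0,0],0],[-1,[-0.2,0,0],0],[-1,[-0.3,0,0],0],[-1,[-0.3,0,0],0]]'
```

```text
time: 28.45
eef_pos: [0.5618, -0.1054, 0.0378]
tcp_rot: [-0.019, 1.0, -0.0, -0.001]
contact_force: [-5.7, -0.0, 2.5]
opening: 0.001
time: 28.85
eef_pos: [0.5617, -0.1054, 0.0378]
tcp_rot: [-0.019, 1.0, 0.0, -0.006]
contact_force: [-14.8, -1.7, 9.4]
opening: 0.001
time: 29.25
eef_pos: [0.5616, -0.1053, 0.0377]
tcp_rot: [-0.02, 1.0, 0.001, -0.01]
contact_force: [-23.7, -2.7, 16.5]
opening: -0.003
```

The right drawer is home too: stop at x=0.562, consistent with the box's yaw. I rise and look straight down on the cellar.

```bash
python3 -m inch '[[-1,[1,0,0],0],[-1,[2.5,0,0],0],[-1,[4,0,-2],0],[-1,[4,0,-7],0],[-1,[4,0,-12],0],[-1,[3,2,-16.5],0],[-1,[0,6,-16.5],0],[-1,[-2,11,-16.5],0],[-1,[-4,16,-16.5],0],[-1,[-6,21,-16.5],0],[-1,[-8,26,-16.5],0],[-1,[-9.3,31,-16.5],0],[-1,[-9.3,35,-16.5],0],[-1,[-9.3,38.2,-16.5],0],[-1,[-9.3,38.2,-16.5],0],[-1,[-9.3,38.2,-16.5],0],[-1,[-9.3,38.2,-16.5],0],[-1,[-9.3,38.2,-16.5],0]]'
python3 - <<'E'
from h import *
s=status.get_state(); print(s['eef_pos'])
ct=T('wrist'); w=cams.read_camera('wrist'); a=cams.read_camera('scene'); cv2.imwrite('pics/w8.png',w); cv2.imwrite('pics/sc8.png',a); cv2.imwrite('pics/sd8.png',cams.read_camera('side'))
import pickle; pickle.dump(ct,open('ct8.pkl','wb'))
u,v=proj('wrist',[.556,.282,.05],ct); print(u,v); u0,v0=int(u)-50,max(0,int(v)-50); print(u0,v0)
r=lambda i:cv2.resize(i,(400,400),interpolation=cv2.INTER_CUBIC)
cv2.imwrite('pics/m8.png',np.hstack([r(w[v0:v0+100,u0:u0+100]),r(a[130:230,205:305])]))
E
```

```text
time: 31.05
eef_pos: [0.6477, 0.2788, 0.2028]
tcp_rot: [-0.018, 1.0, 0.0, 0.0]
contact_force: [-0.9, -0.1, -0.3]
opening: -0.003
[0.64774344 0.27879751 0.20282042]
325.26977937548736 86.05402742860622
275 36
```

View pics/m8.png

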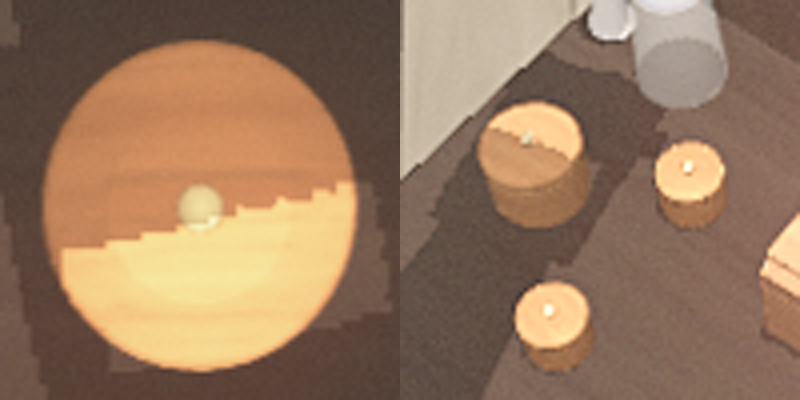

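Run:
```python
from h import *
import pickle
from scipy.optimize import least_squares
ct=pickle.load(open('ct8.pkl','rb')); w=cv2.imread('pics/w8.png')[36:136,275:375]
hsv=cv2.cvtColor(w,cv2.COLOR_BGR2HSV); m=((hsv[...,1]>110)&(hsv[...,2]>110)).astype(np.uint8)
c=max(cv2.findContours(m,cv2.RETR_EXTERNAL,cv2.CHAIN_APPROX_NONE)[0],key=cv2.contourArea)[:,0]
P=np.array([onz('wrist',u+275,v+36,.058,ct)[:2] for u,v in c])
r=least_squares(lambda q:np.hypot(*(P-q[:2]).T)-q[2],[.555,.283,.035],loss='soft_l1',f_scale=.0005); print(r.x)
d=P-r.x[:2]; a=np.degrees(np.arctan2(d[:,1],d[:,0])); e=(np.hypot(*d.T)-r.x[2])*1000
for k in range(-180,180,30): print(k,e[(a>=k)&(a<k+30)].mean().round(2))
# scene: all three cellars, lid centre vs base centre, same method as bias check
a=cv2.imread('pics/sc8.png'); h=cv2.cvtColor(a,cv2.COLOR_BGR2HSV); m=((h[...,1]>105)&(h[...,2]>60)).astype(np.uint8)
n,L,st,ce=cv2.connectedComponentsWithStats(m)
print([ (st[i].tolist()) for i in range(1,n) if st[i,4]>60 and st[i,0]<310])
```

```text
[0.55833827 0.28116949 0.03427033]
-180 -0.04
-150 -0.01
-120 -0.01
-90 0.04
-60 0.15
-30 -0.14
0 -0.13
30 0.13
60 -0.0
90 0.08
120 -0.05
150 -0.01
[[33, 0, 27, 37, 108], [46, 0, 38, 48, 226], [67, 0, 27, 44, 177], [116, 0, 19, 28, 91], [0, 5, 40, 64, 276], [1, 32, 21, 29, 84], [0, 40, 28, 35, 140], [224, 155, 29, 32, 591], [268, 165, 19, 22, 224], [295, 193, 51, 49, 545], [233, 200, 21, 23, 237]]
```

The straight-down silhouette is a circle to within 0.15 mm, centred at (0.558, 0.281), against the body fit (0.558, 0.282). No rim protrudes, so the lid is shut. The arm is free in the air, so I hand in.

```bash
python3 -c "
from plant import ctrl; print(ctrl.sign_off())"
```

```text
the job is handed in; nothing more can be done
None
```

Both drawers are pushed home and the salt cellar's lid covers it. I handed in at about 31 s; sign-off gives no verdict.

**Drawers:** each ended on a hard stop, with the force rising to about 20 N and no further motion. The two stop positions (x = 0.556 and 0.562) match the box's slight turn. I did not check them in a close-up afterwards.

**Lid:** from straight above, its outline is a clean circle to 0.15 mm with no cellar rim showing. Its centre agrees with the cellar body to about 1 mm. An earlier fit from the side camera had put the lid about 3 mm off, which I take as fit error.

**Cellar:** it slid about 11–12 mm from its place, against the 50 mm allowed. The force while pushing stayed around 2–4 N, and it stands upright in the last pictures.

**Other items:** I never came near the glass, jigger, bitters or wine bottle, but I did not measure them again.

**What went wrong:**
- The shut fingertips appeared about 20 mm behind the reported TCP, not 19 mm ahead as stated. My first two lid passes went over the lid without touching it.
- The third pass left the lid about 0.25 rad open. A slower push along the rim's arc closed it.
- I viewed 14 pictures, which is 4 over the budget of 10 and past the one or two extra allowed.

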